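Clamp the glued boss of a formed cover under the bonding press

TASK

A black boss has just been glued onto the flange of the white formed cover. Slide the cover along the table, without lifting it, until the boss is centred under the foot of the bonding press, let go of the cover, then press the black palm cap on top of the press down by 20 mm (of its 30 mm) so that the sprung foot bears on the boss, and finish while still holding it there: the program ends with the robot holding the cap down. Never set the foot down anywhere else on the cover, and leave the bottle, the tape roll and the hand tool where they are.

Things in the scene. Friction and masses are not known exactly. Their poses are not given: they have to be found in the camera images.
- cover: Loose white formed cover, about 0.4 kg, flange down on the table. Flange 110 (x) x 270 (y) x 4 mm, from y -180 to +90 mm, 2 mm lip on its long edges. Raised block 46 (x) x 120 (y) mm centred on the origin, top 42 mm above the table, upright sides: pinch it across x. Origin on the table under the block's centre, z up. The boss is at y = -150 mm.
- boss: Black round boss, 24 mm across and 6 mm high, glued to the cover's flange at its long end (cover frame 0, -150 mm). Origin: centre of its underside, on the flange, 4 mm above the table; its top is 10 mm above the table.
- press: Grey bonding press fixed to the table. Origin: on the table, straight below foot and cap; z up, its throat opens to its own +y. Column 50 x 50 mm centred at y = -145 mm on a 130 x 100 x 12 mm base plate (y -200 to -100 mm); overhanging arm up to 160 mm high; round head 54 mm across, 80 to 160 mm above the table.
- palm_cap: Black mushroom palm cap, 50 mm across, 20 mm thick, on top of the press's plunger. Origin: centre of its top, 215 mm above the table when up; press it straight down.
- foot: Sprung round rubber foot, 18 mm across, on the lower end of the plunger (a 24 mm steel collar above it). Origin: centre of its underside, 22 mm above the table when up. It meets the boss after 12 mm of plunger travel and then gives way upwards on its own spring (0.7 N per mm, 1.5 N at first).
- plunger (a joint): Travel of the plunger and its palm cap in m: 0 up, 0.030 fully down; a spring pushes it back up. The cap needs about 3 N to start, 6 N at 12 mm and, with the foot on the boss, 15 N or so at 20 mm.
- glue: Bystander: white plastic bottle with black cap, 54 mm across, 130 mm high. Origin: centre of its underside.
- tape: Bystander: roll of tape lying flat, 90 mm across, 24 mm high. Origin: centre of its underside.
- deburrer: Bystander: hand tool with a yellow handle lying on the table, 170 mm long. Origin: near the middle of its length.

How it is judged:
By the outcome, as a careful person would: the job done as asked, in the order asked, and still so for the second after the job is handed in, while the arm keeps its last pose, push and grip.
It also fails if it takes over 64 s, if anything falls off the work surface, if the arm or the gripper's body presses on something with over 40 N, if the wrist force passes 120 N, or if a joint passes its speed limit or range.

ROBOT

A 7-joint arm with a two-finger parallel gripper is mounted at the origin on the work surface. World frame = base frame: x ahead of the robot, y to its left, z up, the work surface at z = 0. Lengths are in m, angles in rad, forces in N, time in s.
With the tool pointing down it reaches from about 0.425 to 0.8 m from the base axis. Payload 8.3 kg.
Tool frame: the origin (TCP) lies midway between the tips of the shut fingers; the grasp point (between the pads) lies ctrl.grip_depth behind it (ctrl.grip_depth is the distance from the TCP to the grasp point, in m); z points along the fingers, y is the line along which they close (so a half turn about z gives the same grasp; the last joint's range is limited). The gripper opens to 85 mm and grips with 20 to 120 N. Pads are 22 mm wide; open, the fingers measure 114 mm over their backs; the gripper's body (76 mm by 85 mm) begins 54 mm behind the grasp point. The pads swing forward as they close: fully open they stand 13 mm farther back than shut.
Start: joints at [-1.332, 0.383, 0.016, 1.37, -0.006, 1.388, -0.046], TCP at [0.186, 0.597, 0.231] pointing down, gripper open.
Joint ranges: [-2.95, 2.95], [-0.25, 2.06], [-1.52, 1.56], [0.18, 2.33], [-1.44, 4.58], [0.02, 2.06], [-3.01, 3.01]. Speed limits (rad/s): [2.39, 2.39, 3.01, 3.01, 3.14, 3.14, 3.14].

INTERFACE

Orientations are given as [roll, pitch, yaw] about the fixed x, y, z axes, in that order (R = Rz(yaw) Ry(pitch) Rx(roll)).
In Python, from cell import ctrl, viewer, workorder gives the robot as it stands.
- The arm moves only by the shell command python3 -m pendant 'ROWS' [OPENING] [FORCE]. ROWS is a JSON object whose one key "rows" holds a list that holds one entry, the list of rows, each a list of 4 numbers: the shift along the world's x, y, z in units of 30 mm (1.0 is 30 mm), then the turn about the world's z in units of 5 degrees (1.0 is 5 degrees). A call has 1 to 20 rows; each row shifts and turns the commanded pose from where the row before left it; what a row does not reach is not made up. A row lasts 1/12 s, in which the tool goes at most 41.7 mm and 7.16 degrees, less where a joint would pass 70% of its speed; a pose out of reach is approached as far as the arm can. A call is refused whole if a number of a shift passes 1 or a number of a turn 1, either way. A call with a gripper value outside its range is refused whole. OPENING is the finger opening in mm, from 0 to 85.4, set as the call begins (- or left out, the last holds). The fingers move at their own pace and stop on an object; FORCE is the grip in N (left out, the last holds). Time passes only in rows, so rows that do not move let the fingers close. It gives the time, the measured TCP pose, the force, the opening and the grip force at its end, in the units of the state.
- ctrl.get_obs(): the state, without advancing time (a new reading comes with each control period).
- viewer.camera(name): name is "scene" or "side" or "wrist"; returns the picture (384x512x3 uint8, red, green, blue); there is no depth.
- viewer.get_calibration(name): a dict with "fov_y" (degrees; the focal length in pixels is half the picture's height over the tangent of half this angle, whatever the lens; pixels are square), "cx", "cy" (the principal point, pixels), "R" (3x3) and "t" (3): a world point X has camera coordinates R X + t. Camera axes: x right, y down, z forward; pixel columns grow to the right and rows downward; lengths in m; the calibration is good to about 2 mm. A picture is of the moment at which its call begins: read the wrist's pose just before it. get_calibration takes no time and is no camera call; for the wrist camera it gives the pose at the moment of the call.
- workorder.finish_job(): hands the job in; it is judged then, once.
The state is a dict: "time": time; "joint_positions": joint angles; "joint_vel": joint speeds; "effort": joint torques, N m; "eef_pos": TCP position; "orientation": TCP orientation; "ft_force": force on the tool from outside, world axes, zero at the start; "moment": the same for the moment, N m; "grip_width": finger opening in m; "finger_force": force on a finger pad.
Only numpy, scipy, OpenCV 4.12 (cv2) and the standard library are available. Lean on these libraries where they do the work, as an engineer would, in place of code of your own. Each camera call takes 0.05 s, during which the arm holds its last target. There are 200 camera calls.

## Working session

There is one attempt and no reset: what is moved stays moved. The work goes in short steps, Python scripts to look and compute and a shell command to move; the robot and the scene stay as the last step left them, time stands still between calls to the robot, and variables do not carry over. Pictures are saved under pics/ and viewed, at most 10 in all, crops included, and the job is handed in when it is done.

```bash
mkdir -p pics; ls; python3 - <<'E'
from cell import ctrl, viewer, workorder
import cv2, numpy as np
o=ctrl.get_obs(); print({k:np.round(v,3).tolist() for k,v in o.items()}, ctrl.grip_depth)
ims=[]
for n in ("scene","side","wrist"):
    c=viewer.get_calibration(n); print(n,{k:np.round(v,4).tolist() for k,v in c.items()})
    im=viewer.camera(n)[:,:,::-1]; cv2.imwrite(f"pics/{n}0.png",im)
E
```

```text
pics
{'time': 0.0, 'joint_positions': [-1.332, 0.384, 0.016, 1.371, -0.006, 1.388, -0.047], 'joint_vel': [0.001, 0.0, -0.001, 0.001, 0.003, -0.001, -0.0], 'effort': [0.001, -62.761, 0.844, -37.181, 0.017, 0.014, -0.0], 'eef_pos': [0.186, 0.596, 0.23], 'orientation': [-3.14, 0.0, 2.84], 'ft_force': [-0.315, 0.309, 0.068], 'moment': [0.007, 0.026, 0.009], 'finger_force': 0.0, 'grip_width': 0.086} 0.0187
scene {'fov_y': 52.9187, 'cx': 258.472, 'cy': 197.9256, 'R': [[0.2616, 0.9652, -0.0016], [0.5351, -0.1464, -0.832], [-0.8032, 0.2168, -0.5548]], 't': [-0.2405, -0.1938, 1.4502]}
side {'fov_y': 50.3446, 'cx': 259.1326, 'cy': 192.4494, 'R': [[0.9231, -0.3846, -0.0059], [-0.2927, -0.6924, -0.6594], [0.2495, 0.6104, -0.7517]], 't': [-0.5336, 0.3421, 0.8705]}
wrist {'fov_y': 62.8602, 'cx': 255.1269, 'cy': 188.617, 'R': [[0.2971, 0.9548, -0.0023], [0.9062, -0.2812, 0.3158], [0.3009, -0.0959, -0.9488]], 't': [-0.6248, -0.0403, 0.3806]}
```

View pics/scene0.png

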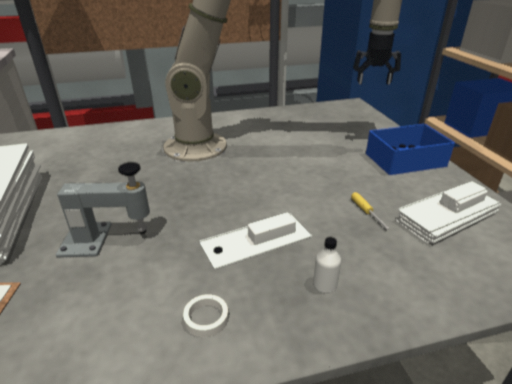

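View pics/side0.png

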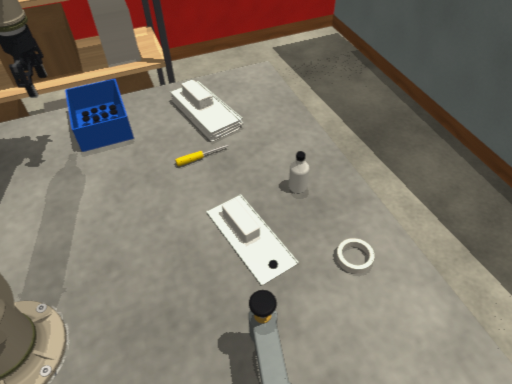

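The scene view shows the cover (boss at (218,250), block at (272,229)), the press at the left (cap at (129,169)), and the bottle, tape and tool. In the side view the boss is at (273,264), the cap at (263,302) and the press arm runs down from there. Next I measure.

```bash
cat > h.py <<'E'
import cv2, numpy as np
from cell import ctrl, viewer
def ray(c,p):
    f=192/np.tan(np.radians(c['fov_y'])/2); R=np.array(c['R']);t=np.array(c['t'])
    d=R.T@np.array([(p[0]-c['cx'])/f,(p[1]-c['cy'])/f,1]); return -R.T@t,d
def plane(c,p,z):
    o,d=ray(c,p); return o+d*(z-o[2])/d[2]
def tri(ca,pa,cb,pb):
    A=[];b=[]
    for c,p in((ca,pa),(cb,pb)):
        o,d=ray(c,p);d/=np.linalg.norm(d);P=np.eye(3)-np.outer(d,d);A.append(P);b.append(P@o)
    return np.linalg.lstsq(np.vstack(A),np.hstack(b),rcond=None)[0]
def proj(c,X):
    f=192/np.tan(np.radians(c['fov_y'])/2); q=np.array(c['R'])@X+np.array(c['t']); return q[:2]/q[2]*f+[c['cx'],c['cy']]
def blob(mask,near):
    n,l,s,cen=cv2.connectedComponentsWithStats(mask.astype(np.uint8))
    i=1+np.argmin(np.linalg.norm(cen[1:]-near,axis=1)+1000*(s[1:,4]<15)); return cen[i],s[i],l==i
E
python3 - <<'E'
from h import *
np.set_printoptions(precision=4,suppress=True)
C={n:viewer.get_calibration(n) for n in("scene","side")}
I={n:cv2.imread(f"pics/{n}0.png").astype(int) for n in C}
bp={};cp={}
for n,b0,c0,w0 in(("scene",(218,250),(129,169),(250,240)),("side",(273,264),(263,302),(250,240))):
    g=I[n].max(2)
    b,s,_=blob(g<60,b0); bp[n]=b; print(n,"boss",b,s,plane(C[n],b,.010))
    b,s,m=blob(g<50,c0); cp[n]=b; print(n,"cap",b,s,plane(C[n],b,.205))
    b,s,m=blob(I[n].min(2)>165,w0); print(n,"cover",b,s)
    cs,_=cv2.findContours(m.astype(np.uint8),0,2); k=max(cs,key=cv2.contourArea)
    q=np.array([plane(C[n],p,.004)[:2] for p in k[:,0]])
    r=cv2.minAreaRect((q*1000).astype(np.float32)); print("rect mm",r); print(cv2.boxPoints(r))
print("boss tri",tri(C["scene"],bp["scene"],C["side"],bp["side"]))
print("cap tri",tri(C["scene"],cp["scene"],C["side"],cp["side"]))
a=cv2.resize(cv2.imread("pics/scene0.png")[150:270,40:170],None,fx=6,fy=5)[:600]
b=cv2.imread("pics/side0.png")[280:384,220:320]
v=np.hstack([cv2.resize(cv2.imread("pics/scene0.png")[150:270,40:170],None,fx=4,fy=4),cv2.resize(b,None,fx=2.7,fy=480/104)])
cv2.imwrite("pics/z1.png",v)
E
```

```text
scene boss [217.7857 249.8214] [215 248   7   5  28] [ 0.6108 -0.0201  0.01  ]
scene cap [128.8667 168.7381] [119 163  21  13 210] [ 0.5009 -0.1966  0.205 ]
scene cover [250.97   239.8201] [ 200  212  112   56 2535]
rect mm ((580.0811767578125, 82.04352569580078), (121.34619140625, 272.33245849609375), 11.383052825927734)
[[493.7268 203.5564]
 [547.4763 -63.4191]
 [666.4355 -39.4694]
 [612.686  227.5062]]
side boss [272.6889 264.0222] [269 261   8   7  45] [ 0.6042 -0.0237  0.01  ]
side cap [262.0358 303.3077] [249 290  27  27 559] [ 0.503  -0.1967  0.205 ]
side cover [253.4636 239.5513] [ 206  194   92   91 3225]
rect mm ((586.4647827148438, 82.09945678710938), (112.00196075439453, 272.4356689453125), 11.22768497467041)
[[505.0128 204.8064]
 [558.0583 -62.4152]
 [667.9167 -40.6075]
 [614.8712 226.6141]]
boss tri [ 0.6054 -0.0201  0.0048]
cap tri [ 0.5028 -0.1967  0.2058]
```

View pics/z1.png

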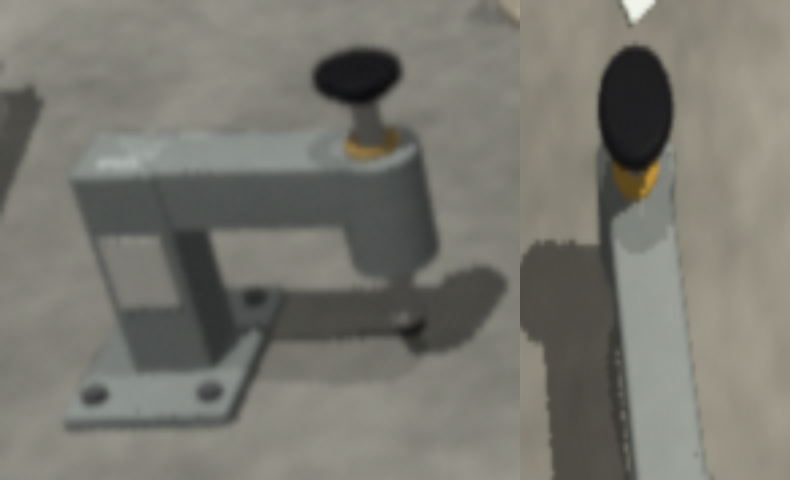

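Measured: cover origin about (0.578, 0.126), yaw about 11.2°, boss about (0.606, -0.021), press axis about (0.503, -0.197). I swing over the block and turn -61.5°.

```bash
python3 -m pendant '{"rows":[[[0.4,-0.5,0,-0.4],[0.8,-0.97,0,-0.77],[0.8,-0.97,0,-0.77],[0.8,-0.97,0,-0.77],[0.8,-0.97,0,-0.77],[0.8,-0.97,0,-0.77],[0.8,-0.97,0,-0.77],[0.8,-0.97,0,-0.77],[0.8,-0.97,0,-0.77],[0.8,-0.97,0,-0.77],[0.8,-0.97,0,-0.77],[0.8,-0.97,0,-0.77],[0.8,-0.97,0,-0.77],[0.8,-0.97,0,-0.77],[0.8,-0.97,0,-0.77],[0.8,-0.97,0,-0.77],[0.67,-0.65,0,-0.35],[0,0,0,0],[0,0,0,0]]]}' 85
python3 - <<'E'
from h import *
c=viewer.get_calibration("wrist"); o=ctrl.get_obs(); im=viewer.camera("wrist")[:,:,::-1]; cv2.imwrite("pics/w1.png",im)
np.set_printoptions(precision=4,suppress=True)
print(o["eef_pos"],o["orientation"],o["joint_positions"],o["time"])
for X in((.578,.126,.042),(.606,-.021,.01),(.503,-.197,.215)): print(proj(c,np.array(X)))
E
```

```text
time: 1.73
eef_pos: [0.5785, 0.1234, 0.2307]
orientation: [-3.141, 0.001, 1.762]
ft_force: [-0.1, 0.8, -1.0]
grip_width: 0.0852
finger_force: 0.0
[0.5785 0.1234 0.2307] [-3.1407  0.0011  1.7624] [-0.6521  0.3326  0.5057  1.4864 -0.1611  1.3653  0.055 ] 1.7333
[255.7021 161.5322]
[255.234  265.9039]
[ 98.945  550.9802]
```

View pics/w1.png

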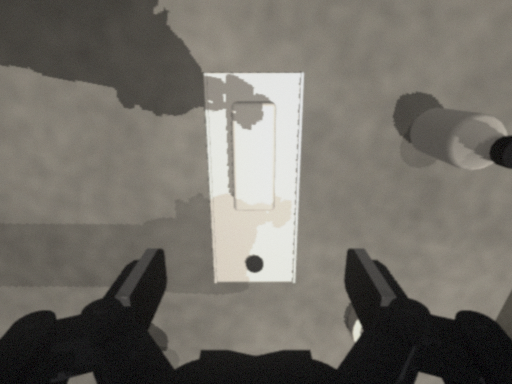

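The wrist view shows the cover straight and centred on column 254 (block rows 103–210, boss (254,264)), matching my estimate. I descend and grip.

```bash
python3 -m pendant '{"rows":[[[0,0.08,-0.5,0.05],[0,0,-1,0],[0,0,-1,0],[0,0,-1,0],[0,0,-1,0],[0,0,-1,0],[0,0,-0.8,0],[0,0,-0.5,0],[0,0,-0.3,0],[0,0,-0.2,0],[0,0,-0.1,0],[0,0,0,0],[0,0,0,0]]]}' 85; python3 -m pendant '{"rows":[[[0,0,0,0],[0,0,0,0],[0,0,0,0],[0,0,0,0],[0,0,0,0],[0,0,0,0],[0,0,0,0],[0,0,0,0]]]}' 40 40
```

```text
time: 2.87
eef_pos: [0.5784, 0.1286, 0.0103]
orientation: [3.14, -0.0, 1.771]
ft_force: [0.5, -0.4, 0.3]
grip_width: 0.085
finger_force: 0.0
time: 3.53
eef_pos: [0.5781, 0.1282, 0.0099]
orientation: [3.141, -0.0, 1.771]
ft_force: [-2.4, 0.8, 6.3]
grip_width: 0.0456
finger_force: 42.8
```

```bash
python3 -m pendant '{"rows":[[[-0.1,-0.17,0,0],[-0.2,-0.34,0,0],[-0.25,-0.43,0,0],[-0.25,-0.43,0,0],[-0.25,-0.43,0,0],[-0.25,-0.43,0,0],[-0.25,-0.43,0,0],[-0.25,-0.43,0,0],[-0.25,-0.43,0,0],[-0.25,-0.43,0,0],[-0.25,-0.43,0,0],[-0.25,-0.43,0,0],[-0.25,-0.43,0,0],[-0.2,-0.34,0,0],[-0.13,-0.22,0,0],[-0.05,-0.07,0,0],[0,0,0,0],[0,0,0,0],[0,0,0,0]]]}'
python3 - <<'E'
from h import *
a=[]
for n in("scene","side"): 
    im=viewer.camera(n)[:,:,::-1]; cv2.imwrite(f"pics/{n}2.png",im)
    a.append(im)
v=np.hstack([cv2.resize(a[0][180:280,110:200],None,fx=4.5,fy=4.5),cv2.resize(a[1][220:320,215:295],None,fx=4.5,fy=4.5)])
cv2.imwrite("pics/z2.png",v); print(v.shape)
E
```

```text
time: 5.12
eef_pos: [0.4746, -0.0495, 0.0098]
orientation: [3.141, 0.0, 1.769]
ft_force: [-1.8, -1.2, 10.1]
grip_width: 0.0459
finger_force: 43.3
(450, 765, 3)
```

View pics/z2.png

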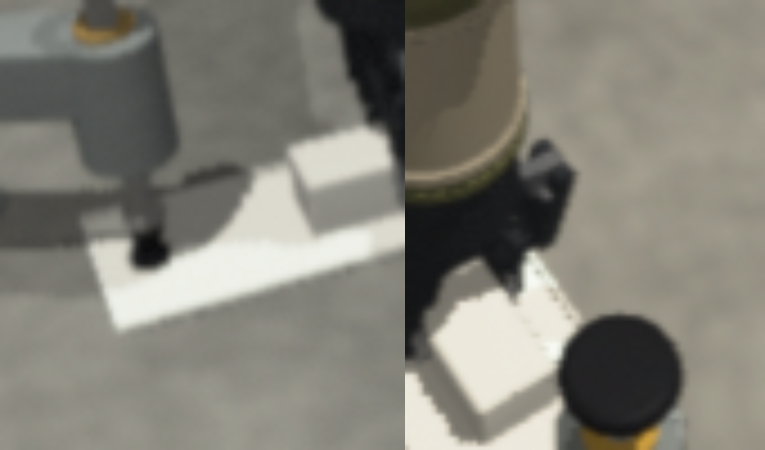

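The scene view shows the boss (about (143,236)) directly under the black foot. In the side view the press hides both. I release, rise and look through the open fingers with the wrist camera for a fine check.

```bash
python3 -m pendant '{"rows":[[[0,0,0,0],[0,0,0,0],[0,0,0,0],[0,0,0,0],[0,0,0,0],[0,0,0,0]]]}' 85; python3 -m pendant '{"rows":[[[0,0,0.2,0],[0,0,0.4,0],[0,0,0.7,0],[0,0,0.8,0],[0,0,0.8,0],[0,0,0.5,0],[0,0,0.2,0],[0,0,0,0],[0,0,0,0]]]}'
python3 - <<'E'
from h import *
np.set_printoptions(precision=4,suppress=True)
c=viewer.get_calibration("wrist"); o=ctrl.get_obs(); im=viewer.camera("wrist")[:,:,::-1]; cv2.imwrite("pics/w3.png",im)
import pickle; pickle.dump(c,open("w3.pkl","wb"))
s=viewer.camera("scene")[:,:,::-1]; cv2.imwrite("pics/scene3.png",s)
print(o["eef_pos"],o["orientation"])
cs=viewer.get_calibration("scene")
for n,k in(("w",c),("scene",cs)):
  for X in((.503,-.197,.010),(.503,-.197,.022)): print(n,X,proj(k,np.array(X)))
b,st,_=blob(cv2.imread("pics/scene0.png").max(2)<50,(143,231)); print("foot scene0",b,st,"plane .025",plane(cs,b,.025))
x,y=proj(c,np.array((.503,-.197,.015))).astype(int)
A=cv2.resize(im[max(0,y-60):y+60,x-60:x+60],None,fx=3.3,fy=3.3,interpolation=2); print("crop origin",x-60,max(0,y-60))
B=cv2.resize(s[205:265,110:170],A.shape[1::-1],interpolation=2); h=min(A.shape[0],B.shape[0])
cv2.imwrite("pics/z3.png",np.hstack([A[:h],B[:h]]))
E
```

```text
time: 5.72
eef_pos: [0.4747, -0.048, 0.0091]
orientation: [-3.141, -0.0, 1.771]
ft_force: [-0.8, 0.1, -0.2]
grip_width: 0.0851
finger_force: 0.0
time: 6.47
eef_pos: [0.4747, -0.0478, 0.1169]
orientation: [-3.141, -0.0, 1.771]
ft_force: [-0.7, 0.6, -0.3]
grip_width: 0.0848
finger_force: 0.0
[ 0.4747 -0.0478  0.1169] [-3.1414 -0.0003  1.7711]
w (0.503, -0.197, 0.01) [253.5861 333.918 ]
w (0.503, -0.197, 0.022) [253.5183 343.4416]
scene (0.503, -0.197, 0.01) [142.8549 235.0209]
scene (0.503, -0.197, 0.022) [142.0709 231.3846]
foot scene0 [142.6667 232.3333] [140 230   6   5  18] plane .025 [ 0.5114 -0.1952  0.025 ]
crop origin 193 277
```

View pics/z3.png

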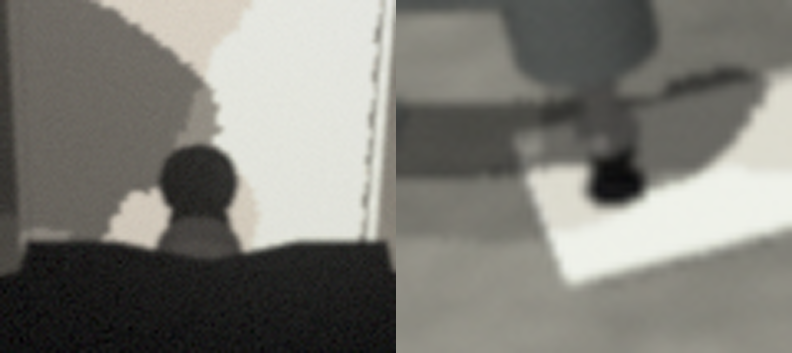

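Wrist view: boss circle at about (253,332) with foot and collar just behind it, lateral offset ≤1 mm. I do the front/back comparison numerically.

```bash
python3 - <<'E'
from h import *
import pickle
np.set_printoptions(precision=4,suppress=True)
c=pickle.load(open("w3.pkl","rb")); g=cv2.imread("pics/w3.png").max(2)
for r in range(318,353):
    row=g[r,225:285]; d=np.where(row<75)[0]+225
    print(r,(d.min(),d.max(),len(d)) if len(d) else None, row[15:43:3])
t=np.linspace(0,2*np.pi,60)
for nm,z,rad in(("boss top",.010,.012),("boss bot",.004,.012),("foot bot",.022,.009),("foot top?",.03,.009)):
    P=np.array([proj(c,np.array([.503+rad*np.cos(a),-.197+rad*np.sin(a),z])) for a in t])
    print(nm,P.min(0),P.max(0))
E
```

```text
318 None [110 109 124 143 145 145 208 226 228 227]
319 None [108 110 125 143 139 140 220 227 227 228]
320 None [108 109 128 132 114 125 209 226 229 226]
321 (np.int64(252), np.int64(254), 3) [109 108 122  97  72  82 154 226 228 227]
322 (np.int64(248), np.int64(257), 10) [110 108  91  59  48  53  92 210 227 228]
323 (np.int64(245), np.int64(258), 14) [109 104  57  47  47  44  53 157 228 228]
324 (np.int64(244), np.int64(260), 17) [107  92  48  44  45  47  46 106 225 226]
325 (np.int64(243), np.int64(261), 19) [109  71  44  38  48  48  47  68 219 227]
326 (np.int64(243), np.int64(261), 19) [108  58  39  44  43  42  49  50 200 228]
327 (np.int64(243), np.int64(262), 20) [106  48  36  39  47  45  49  51 178 228]
328 (np.int64(242), np.int64(262), 21) [104  44  39  43  43  46  45  51 160 229]
329 (np.int64(242), np.int64(262), 21) [101  41  37  37  41  41  46  51 147 226]
330 (np.int64(242), np.int64(263), 22) [ 94  35  38  42  43  42  44  54 114 221]
331 (np.int64(241), np.int64(263), 23) [ 95  38  38  43  41  45  45  46 107 219]
332 (np.int64(241), np.int64(263), 23) [ 94  38  40  41  
[... 1140 characters left out ...]
  71  71 192 210]
347 (np.int64(244), np.int64(261), 18) [200  92  69  71  71  70  70  72 164 209]
348 (np.int64(243), np.int64(262), 20) [189  71  69  71  68  69  68  68 128 206]
349 (np.int64(243), np.int64(262), 20) [172  65  69  71  72  71  67  68 101 205]
350 (np.int64(242), np.int64(263), 16) [153  65  71  74  80  75  69  69  86 203]
351 (np.int64(225), np.int64(284), 19) [133  66  75  80  79  80  75  72  77 200]
352 (np.int64(225), np.int64(284), 31) [ 89  65  74  75  79  75  77  74  71 183]
boss top [241.4364 324.0511] [265.7404 343.5527]
boss bot [241.6875 319.672 ] [265.5534 338.9302]
foot bot [244.0598 335.872 ] [262.9809 350.8732]
foot top? [243.765  342.5021] [263.1793 357.7624]
```

Boss, foot and cap axis agree within about 1 mm, and the cover is released. I go up, shut the fingers and move over the cap.

```bash
python3 -m pendant '{"rows":[[[0,0,0.5,0],[0,0,0.9,0],[0,0,0.9,0],[0,0,0.9,0],[0,0,0.7,0],[0,0,0.4,0],[0,0,0,0],[0.1,-0.5,0,0],[0.16,-0.85,0,0],[0.16,-0.85,0,0],[0.16,-0.85,0,0],[0.16,-0.85,0,0],[0.12,-0.66,0,0],[0.08,-0.4,0,0],[0,0,0,0],[0,0,0,0],[0,0,0,0]]]}' 0 40
python3 - <<'E'
from h import *
a=[viewer.camera(n)[:,:,::-1] for n in("scene","side")]
cv2.imwrite("pics/z4.png",np.hstack([cv2.resize(a[0][100:260,60:220],None,fx=2.5,fy=2.5),cv2.resize(a[1][210:370,190:350],None,fx=2.5,fy=2.5)]))
E
```

```text
time: 7.98
eef_pos: [0.5028, -0.1956, 0.245]
orientation: [-3.14, -0.001, 1.772]
ft_force: [0.3, -0.6, 0.2]
grip_width: -0.0003
finger_force: 0.0
```

View pics/z4.png

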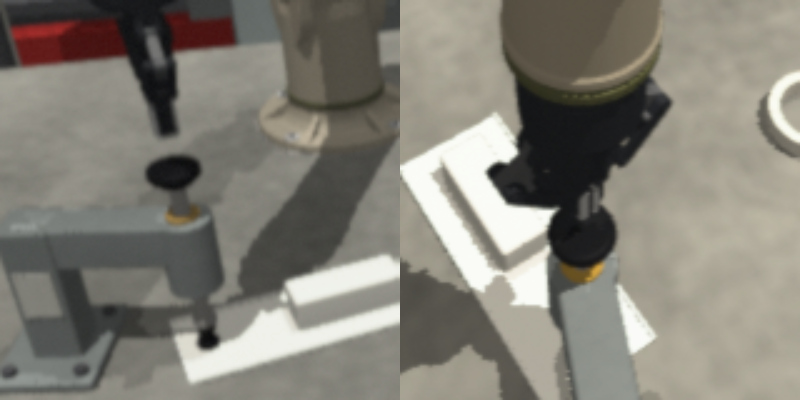

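The fingers are shut above the cap's centre, and the cover lies free with the boss under the foot. I press down slowly, first to just past contact.

```bash
python3 -m pendant '{"rows":[[[0,-0.03,-0.3,0],[0,0,-0.3,0],[0,0,-0.2,0],[0,0,-0.1,0],[0,0,-0.05,0],[0,0,-0.05,0],[0,0,0,0],[0,0,0,0]]]}'; python3 -m pendant '{"rows":[[[0,0,-0.05,0],[0,0,-0.05,0],[0,0,0,0],[0,0,0,0]]]}'; python3 -m pendant '{"rows":[[[0,0,-0.1,0],[0,0,-0.1,0],[0,0,-0.1,0],[0,0,0,0],[0,0,0,0]]]}'
```

```text
time: 8.75
eef_pos: [0.5032, -0.1978, 0.2165]
orientation: [3.141, 0.0, 1.771]
ft_force: [0.8, 0.2, -0.7]
grip_width: 0.0002
finger_force: 0.0
time: 9.08
eef_pos: [0.5034, -0.1979, 0.2137]
orientation: [3.141, 0.0, 1.771]
ft_force: [0.5, -0.5, 3.7]
grip_width: -0.0001
finger_force: 1.9
time: 9.5
eef_pos: [0.5035, -0.1978, 0.2045]
orientation: [3.141, 0.0, 1.771]
ft_force: [-0.0, -0.3, 5.5]
grip_width: 0.0
finger_force: 3.0
```

```bash
python3 -m pendant '{"rows":[[[0,0,-0.08,0],[0,0,-0.08,0],[0,0,-0.08,0],[0,0,-0.08,0],[0,0,0,0],[0,0,0,0],[0,0,0,0]]]}'
python3 - <<'E'
from h import *
a=[viewer.camera(n)[:,:,::-1] for n in("scene","side")]
cv2.imwrite("pics/z5.png",np.hstack([cv2.resize(a[0][150:260,80:180],None,fx=4,fy=4),cv2.resize(a[1][210:320,210:310],None,fx=4,fy=4)]))
E
```

```text
time: 10.08
eef_pos: [0.5035, -0.1978, 0.1961]
orientation: [3.14, 0.0, 1.771]
ft_force: [-4.2, 1.8, 14.9]
grip_width: -0.0001
finger_force: 7.5
```

View pics/z5.png

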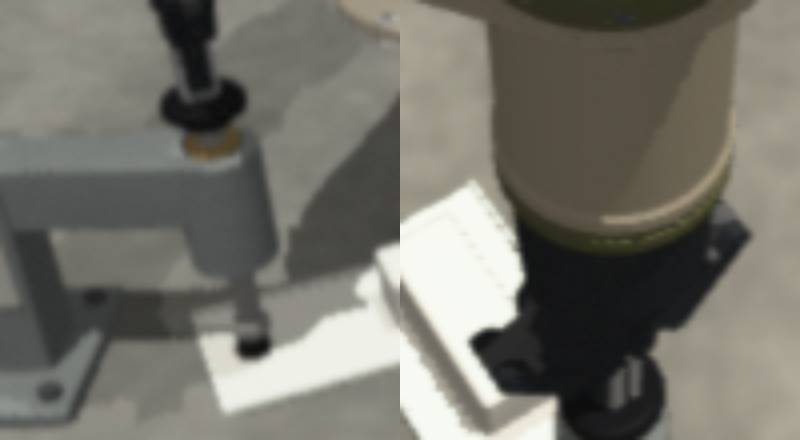

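The foot bears on the boss and the force is as expected, with travel about 19 mm. I add the last millimetre, hold and hand in.

```bash
python3 -m pendant '{"rows":[[[0,0,-0.04,0],[0,0,0,0],[0,0,0,0],[0,0,0,0],[0,0,0,0],[0,0,0,0],[0,0,0,0],[0,0,0,0]]]}'
```

```text
time: 10.85
eef_pos: [0.5035, -0.1979, 0.1951]
orientation: [3.14, 0.0, 1.771]
ft_force: [-5.1, 2.9, 15.7]
grip_width: -0.0001
finger_force: 8.0
```

```bash
python3 -c "
from cell import workorder
print(workorder.finish_job())"
```

```text
the job is handed in; nothing more can be done
None
```

I slid the cover until the boss was under the foot (about 1–2 mm by camera), let go of it, and handed in the job holding the cap down about 20 mm at about 16 N, at 10.9 s and without going near the bystanders; no verdict was returned.

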